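# Pack two library books with a board between them in a transit box

## Task

Pack the transit box for sending: slide the brown cardboard separator off its ledge so that it drops flat onto the green book in the compartment, then slide the red book off the opposite ledge so that it lies flat on the separator. Finally slide the blue cover fully home over the compartment, and leave everything else on the desk undisturbed.

Things in the scene. Friction and masses are not known exactly. Their poses are not given: they have to be found in the camera images.
- box: sizes in mm. White transit box with dark wood kerbs, fixed, heading varies. Origin: on the desk under compartment centre; x away from the robot, y along ledge - compartment - ledge. Compartment: open above, 168 (x) by 122 (y), floor 12 high. Its front wall (x = -84 to -96) and the deck behind it (x = 84 to 306, 150 wide) are 53 high; deck rails at y = +-64 to +-75, 70 high, guide the cover
- ledge_left (a point): middle of the inner edge (box y = 61) of the ledge on the box's +y side, on its top surface, 39 above the desk. The flat ledge runs from here outwards to box y = 245, where it is open; it is 168 wide between two kerbs, each 10 thick and 11 above the ledge
- ledge_right (a point): the same point of the equal ledge on the -y side (box y = -61 to -245)
- lower_book: green book 160 (x) by 115 (y) by 16 thick, already lying in the compartment, its top 28 above the desk; origin under its centre
- board: brown cardboard separator, stiff, 160 (x) by 115 (y) by 6 thick, at the start lying on one of the two ledges, which one varies; axes nearly along the box's; origin under its centre. Packed, its underside is 28 above the desk and its top 34, that is 5 lower than the ledges
- upper_book: red book 160 (x) by 115 (y) by 16 thick, at the start lying on the other ledge, across from the separator; axes nearly along the box's; origin under its centre. Packed, its underside is 34 and its top 50 above the desk
- cover (a joint): slide of the blue cover (184 by 132 by 6 plate, underside 53 and top 59 above the desk) along the box's x; 0 m = fully home over the compartment (end stop), grows to 0.21 as it moves back (box +x) onto the deck; stiff slide, about 2 N; at the start open, clear of the compartment
- cover_handle (a point): centre of the top edge of the cover's yellow handle: an upright bar 10 thick (box x), 80 long (box y), standing 30 above the cover, top 89 above the desk; with the cover home it is at box x = -30
- date_stamp: bystander: date stamp, black 50 x 36 base with a wooden knob, 73 tall, standing on the desk behind the end of one ledge; origin under its centre
- ink_pad: bystander: flat ink pad 75 x 100 x 15, dark steel with a blue pad, lying behind the other ledge; origin under its centre
- mug: bystander: blue mug, 80 diameter, 95 tall, left on the desk; origin under its centre
- scanner: bystander: grey and black hand scanner 45 x 170 x 30, lying on the right of the desk; origin under its head
- spare_book: bystander: larger orange book 200 x 135 x 24, lying on the right of the desk; it is not part of the job
- card_box: bystander: plywood box of index cards 90 x 150 x 85 tall, on the left of the desk; origin under its centre
Mind the look-alikes: they are no part of the job. Of the things that look like the board, the middle-sized one is meant.

How it is judged:
By the outcome, as a careful person would: the job done as asked, in the order asked, and still so for the second after the job is handed in, with the robot touching nothing.
It also fails if it takes over 59 s, if anything falls off the work surface, if the arm or the gripper's body presses on something with over 40 N, if the wrist force passes 120 N, or if a joint passes its speed limit or range.

## Robot

A 6-joint arm with a two-finger parallel gripper is mounted at the origin on the work surface. World frame = base frame: x ahead of the robot, y to its left, z up, the work surface at z = 0. Lengths are in mm, angles in rad, forces in N, time in s.
With the tool pointing down it reaches from about 275 to 825 mm from the base axis. Payload 5.2 kg.
Tool frame: the origin (TCP) lies at the very end of the fingers, on their centre line; the grasp point (between the pads) lies 19 mm behind it; z points along the fingers, y is the line along which they close (so a half turn about z gives the same grasp; the last joint's range is limited). The gripper opens to 93 mm and grips with 3 to 60 N. Pads are 15 mm wide; open, the fingers measure 128 mm over their backs; the gripper's body (75 mm by 188 mm) begins 65 mm behind the grasp point.
Start: joints at [1.005, 0.259, 1.535, -0, 1.348, -0.203], TCP at [195.17, 514.212, 218.653] pointing down, gripper open.
Joint ranges: [-3.14, 3.14], [-0.91, 2.08], [0.19, 2.58], [-1.22, 4.36], [0.22, 2.71], [-3.12, 3.12]. Speed limits (rad/s): [2.57, 2.57, 3.14, 3.14, 3.14, 3.14].

## Interface

Orientations are given as [roll, pitch, yaw] about the fixed x, y, z axes, in that order (R = Rz(yaw) Ry(pitch) Rx(roll)).
In Python, from bench import robot gives the robot as it stands. The module is installed in compiled form; this text tells all that it offers. Calls block until the motion is done:
- robot.move_ptp(position, orientation): joint-space move of the TCP to a pose.
- robot.move_linear(position, ori=None, speed=150, f_stop=None): straight line of the TCP; ori=None keeps the orientation; speed is the mean speed in mm/s. With f_stop (N) it stops when the force on the tool has changed by that much, and returns True; else False.
- robot.move_j(angles): joint-space move.
- robot.move_gripper(opening): opening from 0.0 (shut) to 1.0 (fully open); the grip force is fixed at half the most; returns when the fingers have stopped.
- robot.sleep(seconds).
- robot.inverse_kinematics(position, orientation): joint angles nearest the present ones, or None.
- robot.get_image(name): name is "side" or "top"; returns a dict with "img" (480x640x3 uint8, blue, green, red), "fovy" (degrees; the focal length in pixels is half the picture's height over the tangent of half this angle, whatever the lens; pixels are square), "cx", "cy" (the principal point, pixels), "k1" (the pictures are not rectified: a ray, as slopes to the right and down, at radius r is drawn at 1 + k1 r^2 times it, then the intrinsics apply), "eye" and "orientation" of the camera in the world. Camera axes: x right, y down, z forward; pixel columns grow to the right and rows downward; lengths in mm; the calibration is good to about 2 mm. A picture is of the moment at which its call begins. There is no depth.
A pose or a line that the arm cannot do raises robot.MotionError and nothing moves.
- robot.hand_in(): hands the job in; it is judged then, once.
Readings, each from a call of its own:
- robot.current_t(): time.
- robot.current_qpos(): joint angles.
- robot.current_joint_vel(): joint speeds.
- robot.current_joint_efforts(): joint torques, N m.
- robot.current_tcp_pos(): TCP position.
- robot.current_eef_rot(): TCP orientation.
- robot.current_contact_force(): force on the tool from outside, world axes, zero at the start.
- robot.current_ft_torque(): the same for the moment, N m.
- robot.current_gripper_width(): opening from 0.0 (shut) to 1.0 (fully open).
- robot.current_finger_force(): force on a finger pad.
Only numpy, scipy, OpenCV 4.12 (cv2) and the standard library are available. Lean on these libraries where they do the work, as an engineer would, in place of code of your own. Each camera call takes 0.05 s, during which the arm holds its last target. There are 200 camera calls.

## Working session

There is one attempt and no reset: what is moved stays moved. The work goes in short steps, each a Python script; the robot and the scene stay as the last script left them, time stands still between calls to the robot, and variables do not carry over. Pictures are saved under pics/ and viewed, at most 10 in all, crops included, and the job is handed in when it is done.

```bash
mkdir -p pics; cat > h.py <<'E'
import numpy as np, cv2
from bench import robot
def cam(name):
    d=robot.get_image(name); return d
def Rm(d):
    o=np.array(d["orientation"],float)
    if o.shape==(3,3): return o
    if o.size==3:
        r,p,y=o; c,s=np.cos,np.sin
        Rx=np.array([[1,0,0],[0,c(r),-s(r)],[0,s(r),c(r)]]);Ry=np.array([[c(p),0,s(p)],[0,1,0],[-s(p),0,c(p)]]);Rz=np.array([[c(y),-s(y),0],[s(y),c(y),0],[0,0,1]])
        return Rz@Ry@Rx
def fl(d): return 240/np.tan(np.radians(d["fovy"])/2)
def plane(d,uv,z):
    uv=np.atleast_2d(np.array(uv,float)); f=fl(d)
    p=(uv-[d["cx"],d["cy"]])/f; q=p.copy()
    for _ in range(20): q=p/(1+d["k1"]*(q**2).sum(1,keepdims=True))
    r=np.c_[q,np.ones(len(q))]@Rm(d).T; e=np.array(d["eye"],float)
    return e+r*((z-e[2])/r[:,2])[:,None]
def proj(d,P):
    c=(np.atleast_2d(np.array(P,float))-np.array(d["eye"]))@Rm(d); q=c[:,:2]/c[:,2:]
    return q*(1+d["k1"]*(q**2).sum(1,keepdims=True))*fl(d)+[d["cx"],d["cy"]]
E
python3 - <<'E'
from h import *
for n in("top","side"):
    d=cam(n); cv2.imwrite(f"pics/{n}0.png",d["img"]); print({k:v for k,v in d.items() if k!="img"})
E
```

```text
{'fovy': 51.438097907982446, 'cx': 324.15790675977706, 'cy': 240.71378416680471, 'k1': 0.03604688630924641, 'eye': array([ 259.22394533,  -25.47333554, 1260.52669917]), 'orientation': array([-2.96622181,  0.02082949, -1.56361028])}
{'fovy': 46.34151595052482, 'cx': 319.69952394376384, 'cy': 239.5333239268144, 'k1': -0.0991537506099167, 'eye': array([-162.27079769, -979.88848525,  714.00796874]), 'orientation': array([-2.07148015,  0.0216098 , -0.57733536])}
```

View pics/top0.png

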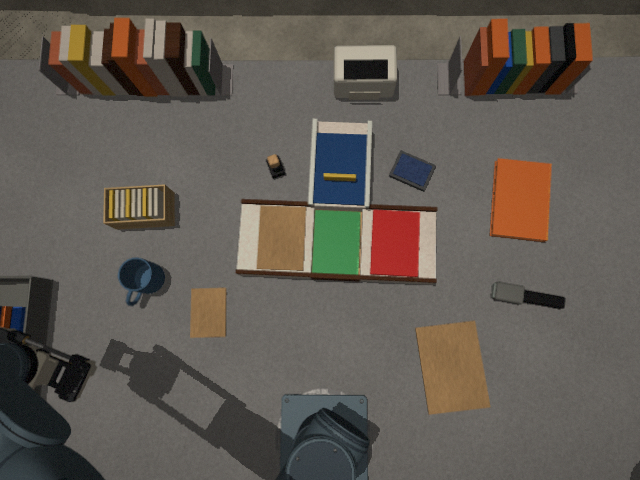

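View pics/side0.png

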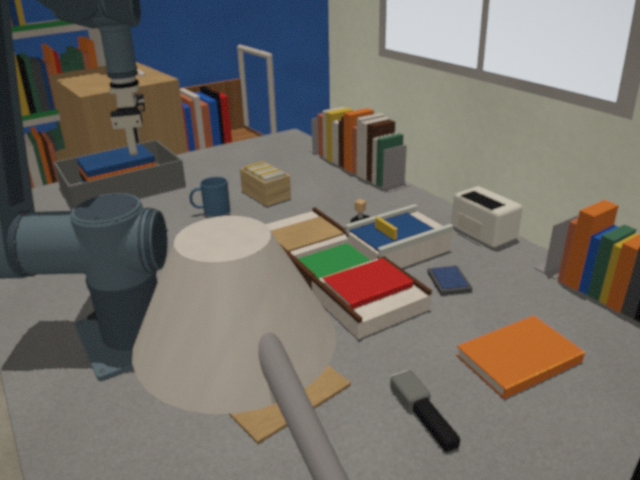

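Candidates for the separator: brown sheets at (283,238) on the left ledge, (208,312) small on the desk, and (452,366) large on the desk. I choose the middle-sized one at (283,238). For the red book: red at (395,243) on the right ledge, against the orange spare book at (521,200) on the desk; I choose (395,243). Next I measure.

```bash
cat > meas.py <<'E'
from h import *
R={"green":((45,90,50),(85,255,255),28),"red":((0,200,100),(4,255,255),55),"brown":((10,80,90),(22,190,255),45),
"blue":((100,120,60),(115,255,255),59),"yellow":((22,150,100),(32,255,255),89)}
def mask(d,k,roi=(225,110,450,290)):
    h=cv2.cvtColor(d["img"],cv2.COLOR_BGR2HSV); m=cv2.inRange(h,*R[k][:2])
    if k=="red": m|=cv2.inRange(h,(174,200,100),(180,255,255))
    z=np.zeros_like(m); a,b,c,e=roi; z[b:e,a:c]=m[b:e,a:c]; return cv2.morphologyEx(z,cv2.MORPH_OPEN,np.ones((3,3)))
def rect(d,k,z=None,roi=(225,110,450,290)):
    m=mask(d,k,roi); c=cv2.findContours(m,0,cv2.CHAIN_APPROX_NONE)[0]
    if not c: return None
    c=max(c,key=cv2.contourArea)
    P=plane(d,c[:,0,:],z if z else R[k][2])[:,:2].astype(np.float32)
    return cv2.minAreaRect(P)
E
python3 - <<'E'
from meas import *
d=cam("top")
for k in R: print(k,rect(d,k), )
h=cv2.cvtColor(d["img"],cv2.COLOR_BGR2HSV)
for p in [(395,243),(283,238),(250,238),(340,163),(340,177),(340,240),(336,279),(260,202),(260,274),(521,200)]: print(p,h[p[1],p[0]])
# kerb: dark
m=cv2.inRange(h,(0,60,20),(20,255,95)); z=np.zeros_like(m); z[195:290,230:445]=m[195:290,230:445]
cv2.imwrite("pics/k.png",z)
c=d["img"][105:295,225:450]; cv2.imwrite("pics/crop.png",np.vstack([cv2.resize(c,None,fx=3,fy=3)]))
w=cv2.inRange(h,(0,0,130),(180,60,255)); w[:110]=0;w[290:]=0;w[:,:225]=0;w[:,450:]=0
n,l,s,ce=cv2.connectedComponentsWithStats(w)
for i in range(1,n):
    if s[i,4]>80: print(s[i],ce[i])
E
```

```text
green ((475.7141418457031, -27.950416564941406), (115.8414535522461, 160.54644775390625), 87.98892974853516)
red None
brown ((482.8457336425781, 108.48028564453125), (114.10295104980469, 160.6135711669922), 88.21080780029297)
blue ((657.3580932617188, -36.51959991455078), (125.19171905517578, 182.3692169189453), 87.61700439453125)
yellow ((628.5203857421875, -29.77332305908203), (7.6085309982299805, 24.431612014770508), 0.021468112245202065)
(395, 243) [  1 194 170]
(283, 238) [ 16 127 141]
(250, 238) [ 18  38 195]
(340, 163) [107 171  91]
(340, 177) [ 22 178 106]
(340, 240) [ 65 127 137]
(336, 279) [ 13 173  31]
(260, 202) [ 13 177  62]
(260, 274) [ 13 120  53]
(521, 200) [ 11 193 176]
[ 308  118   64   90 1485] [339.88686869 151.87811448]
[ 236  204   78   69 1863] [265.66666667 238.64680623]
[360 209  13  66 644] [365.73757764 241.61956522]
[ 418  211   19   68 1086] [427.30294659 244.94106814]
```

View pics/crop.png

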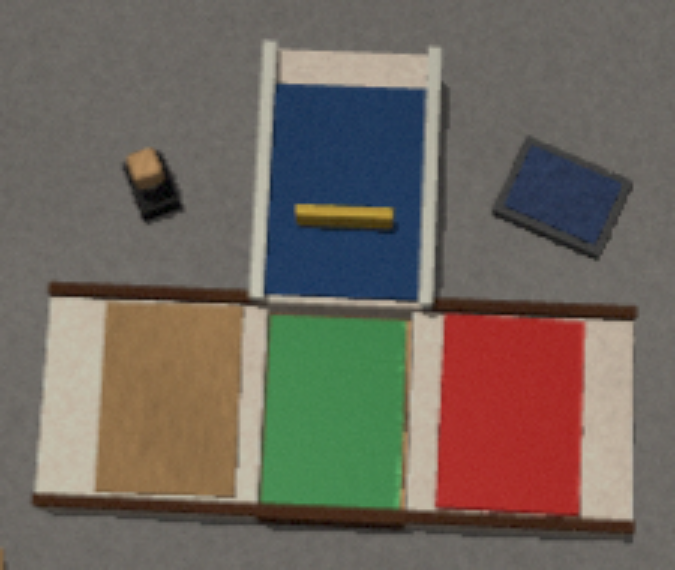

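The crop confirms the choice: brown rectangle 160 x 114 on the left ledge, red book on the right ledge, green book in the compartment, and the yellow handle at about crop (344,215). Next come the box frame and the board push.

```bash
sed -i 's/(0,200,100),(4/(0,170,90),(5/; s/(174,200,100)/(174,170,90)/; s/(22,150,100),(32/(19,140,70),(32/' meas.py
cat > frame.py <<'E'
from meas import *
def frame(d):
    h=cv2.cvtColor(d["img"],cv2.COLOR_BGR2HSV)
    dark=cv2.inRange(h,(0,60,20),(20,255,95))>0
    far,near=[],[]
    for u in list(range(245,303))+list(range(375,432)):
        v=np.where(dark[195:222,u])[0]; w=np.where(dark[255:290,u])[0]
        if len(v): far.append((u,195+v[0]-.5))
        if len(w): near.append((u,255+w[0]-.5))
    F=plane(d,far,50)[:,:2]; N=plane(d,near,50)[:,:2]
    fit=lambda P:np.polyfit(P[:,1],P[:,0],1)
    for _ in range(2):
        F=F[abs(F[:,0]-np.polyval(fit(F),F[:,1]))<3]; N=N[abs(N[:,0]-np.polyval(fit(N),N[:,1]))<3]
    a,b=fit(F),fit(N); s=(a[0]+b[0])/2; th=-np.arctan(s)
    ws=(h[...,1]<75)&(h[...,2]>130); L,Rr,il,ir=[],[],[],[]
    g=mask(d,"green")>0
    for v in range(220,262):
        x=np.where(ws[v,230:445])[0]+230
        L.append((x[0]-.5,v)); Rr.append((x[-1]+.5,v))
        gx=np.where(g[v])[0]; il.append((gx[0]-.5,v)); y=x[(x>345)]; ir.append((y[0]-.5,v))
    X=np.array([np.cos(th),np.sin(th)]);Y=np.array([-np.sin(th),np.cos(th)])
    ys=[np.median(plane(d,q,39)[:,:2]@Y) for q in (L,Rr,il,ir)]
    xf=np.median(F@X); xn=np.median(N@X)
    print("slopes",a[0],b[0],"far-near(178)",xf-xn,"len(490)",ys[0]-ys[1],"inner(122)",ys[2]-ys[3],"cy",(ys[0]+ys[1])/2,(ys[2]+ys[3])/2)
    xo=((xf-94)+(xn+84))/2; yo=(ys[0]+ys[1])/2
    return th,X*xo+Y*yo,X,Y
E
python3 - <<'E'
from frame import *
d=cam("top"); th,O,X,Y=frame(d); print(th,O)
np.savez("box.npz",th=th,O=O,X=X,Y=Y)
for k,z in (("green",28),("red",55),("brown",45),("blue",59),("yellow",89)):
    r=rect(d,k,z); c=np.array(r[0])-O; print(k,c@X,c@Y,r[1:])
print(robot.current_eef_rot(),robot.current_t())
for yaw in (th+np.pi/2,th-np.pi/2):
    print(yaw,robot.inverse_kinematics([*(O+Y*225),60],[np.pi,0,yaw]),robot.inverse_kinematics([*(O-Y*225),60],[np.pi,0,yaw]))
E
```

```text
slopes 0.04095099087878803 0.03806255200239457 far-near(178) 179.53217714876115 len(490) 490.48455084227106 inner(122) 118.66906686774134 cy -9.741446218289894 -11.611354442483297
-0.039486236808632925 [476.5181396  -28.57473863]
green -0.8741749929715877 0.3851725961968199 ((115.5206527709961, 160.68846130371094), 87.5843505859375)
red -1.8205555814973078 -142.7475586218908 ((113.05768585205078, 160.66685485839844), 87.15418243408203)
brown 0.891890450983305 137.20619998090123 ((114.04061126708984, 160.63534545898438), 88.25196838378906)
blue 181.0125650869633 -0.8029903341900866 ((125.19805145263672, 182.3692169189453), 87.61700439453125)
yellow 150.91245841684506 -1.3058872760641957 ((15.21812915802002, 75.70392608642578), 0.028592202812433243)
[-3.14045103e+00 -1.96107171e-04  2.77879686e+00] 0.2
1.5313100899862637 [ 1.70976702e-01  3.75357072e-01  1.80134437e+00 -4.44089210e-16
  9.64891211e-01  2.10462939e-01] [-0.70643747  0.38787796  1.78096117  0.          0.97275353 -0.66695123]
-1.6102825636035294 [ 1.70976702e-01  3.75357072e-01  1.80134437e+00 -4.44089210e-16
  9.64891211e-01 -2.93112971e+00] [-7.06437469e-01  3.87877957e-01  1.78096117e+00 -4.44089210e-16
  9.72753528e-01  2.47464142e+00]
```

Sizes check out (490, 178, 160 x 115). Pushing the separator with both open fingers.

```bash
cat > go.py <<'E'
from frame import *
B=np.load("box.npz"); th,O,X,Y=float(B["th"]),B["O"],B["X"],B["Y"]
def W(x,y,z): return [*(O+X*x+Y*y),z]
def st(): return np.round((np.array(robot.current_tcp_pos())[:2]-O)@np.c_[X,Y],1),round(robot.current_tcp_pos()[2],1),round(robot.current_t(),1),np.round(robot.current_contact_force(),1)
D=[np.pi,0,th+np.pi/2]
E
python3 - <<'E'
from go import *
robot.move_ptp(W(0,222,150),D); robot.move_linear(W(0,222,60),speed=200)
print(robot.move_linear(W(0,222,41),speed=40,f_stop=6),st())
print(robot.move_linear(W(0,130,41),speed=60,f_stop=15),st())
print(robot.move_linear(W(0,80,41),speed=50,f_stop=15),st())
d=cam("top"); cv2.imwrite("pics/a.png",cv2.resize(d["img"][105:295,225:450],None,fx=3,fy=3))
E
```

```text
False (array([-1.000e-01,  2.219e+02]), np.float64(40.9), 3.0, array([-0.2,  0.2,  0.5]))
False (array([-1.000e-01,  1.302e+02]), np.float64(40.9), 4.7, array([-0.2,  0.1,  0.1]))
False (array([-0. , 80.1]), np.float64(41.0), 5.9, array([0.2, 0.4, 0.1]))
```

View pics/a.png

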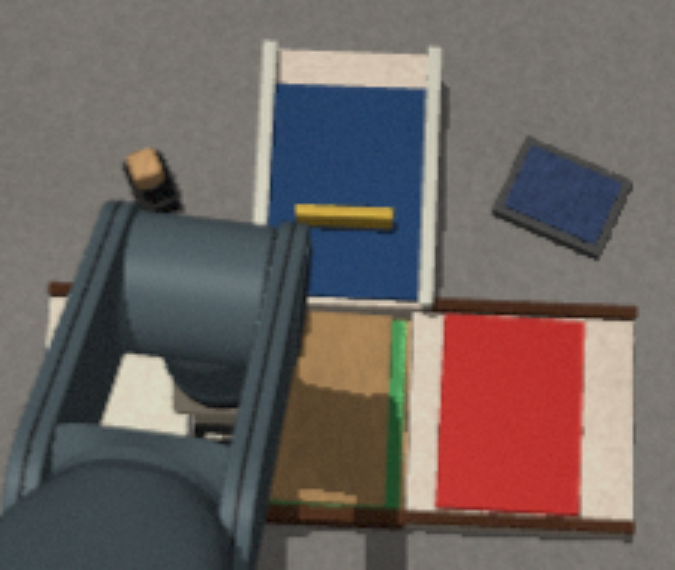

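The board (leading edge at crop u≈392) is about 10 mm short of dropping and straight. I finish the push, back off and look.

```bash
python3 - <<'E'
from go import *
print(robot.move_linear(W(0,67.5,41),speed=30,f_stop=10),st())
robot.move_linear(W(0,75,41)); robot.move_linear(W(0,75,150),speed=250); robot.move_ptp(W(0,-228,150),D)
d=cam("top"); r=rect(d,"brown",34,(300,195,370,290)); print(r,(np.array(r[0])-O)@np.c_[X,Y],st())
cv2.imwrite("pics/b.png",cv2.resize(d["img"][105:295,225:450],None,fx=3,fy=3))
E
```

```text
False (array([ 0.1, 67.3]), np.float64(41.0), 6.5, array([ 0.4,  0.3, -0.5]))
((477.8408203125, -29.146804809570312), (120.27729034423828, 160.54132080078125), 87.681640625) [ 1.34423258 -0.51940615] (array([   0. , -226.5]), np.float64(149.5), 8.5, array([ 0.1,  1.1, -0.5]))
```

View pics/b.png

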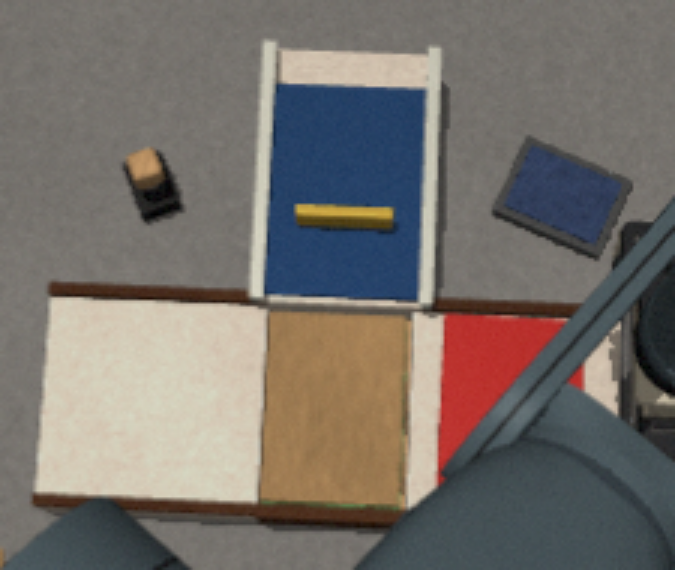

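The separator lies between the ledges with left edge at crop u≈265 and right edge at u≈405. I check the drop in the side view before the red book.

```bash
python3 - <<'E'
from go import *
d=cam("side"); cv2.imwrite("pics/c.png",cv2.resize(d["img"][195:340,250:450],None,fx=4,fy=4))
for q in ((84,61,39),(-84,61,39),(84,-61,39),(80,57.5,34),(-80,57.5,34)): print(q,(proj(d,W(*q))-[250,195])*4)
E
```

```text
(84, 61, 39) [[392.32780768 170.404881  ]]
(-84, 61, 39) [[156.90368345 243.7819608 ]]
(84, -61, 39) [[506.27072661 253.24878476]]
(80, 57.5, 34) [[390.05246221 181.27531215]]
(-80, 57.5, 34) [[165.96738556 251.65166876]]
```

View pics/c.png

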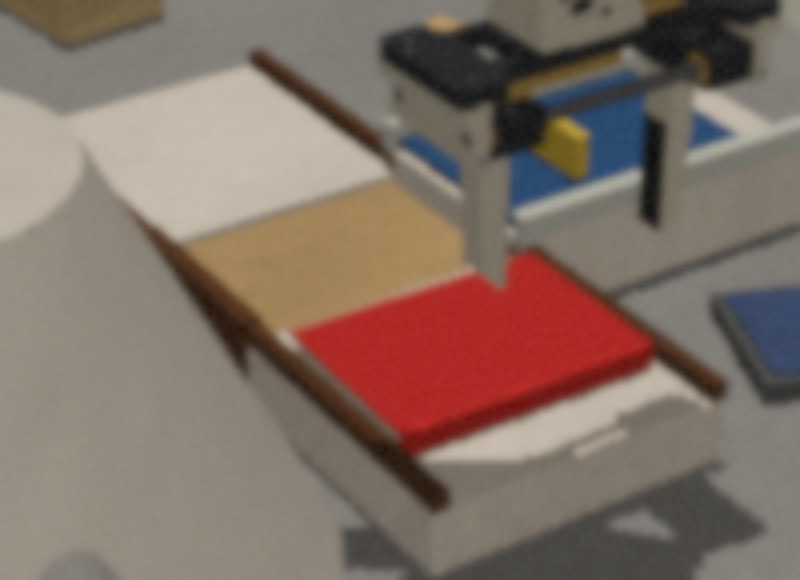

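The far side edge (crop (190,243)–(390,180)) shows the ledge's dark face above the separator, so it is flat. Next, the red book.

```bash
python3 - <<'E'
from go import *
robot.move_linear(W(0,-228,60),speed=200)
print(robot.move_linear(W(0,-228,41),speed=40,f_stop=6),st())
print(robot.move_linear(W(0,-85,41),speed=60,f_stop=20),st())
print(robot.move_linear(W(0,-67,41),speed=30,f_stop=20),st())
robot.move_linear(W(0,-78,41)); robot.move_linear(W(0,-78,150),speed=250); robot.move_ptp(W(120,-200,170),D)
print(st())
d=cam("top"); r=rect(d,"red",50); print(r,(np.array(r[0])-O)@np.c_[X,Y])
a=cv2.resize(d["img"][185:295,225:450],(600,293)); d=cam("side"); r=rect(d,"red",50,(0,0,640,480)); print(r,(np.array(r[0])-O)@np.c_[X,Y])
cv2.imwrite("pics/d.png",np.vstack([a,cv2.resize(d["img"][215:315,250:450],(600,300))]))
E
```

```text
False (array([-1.00e-01, -2.28e+02]), np.float64(40.9), 9.8, array([-0. ,  0.2,  0.7]))
False (array([ -0. , -85.1]), np.float64(41.0), 12.3, array([-0.1, -1.1,  0.1]))
False (array([ -0. , -66.7]), np.float64(41.0), 13.1, array([0.6, 0.1, 0.1]))
(array([ 118.4, -198.8]), np.float64(167.7), 14.6, array([-0.3, -0.6, -0.3]))
((483.95672607421875, -23.144702911376953), (103.47760009765625, 140.16075134277344), 87.66583251953125) [7.21843228 5.71944858]
((471.9495849609375, -35.68659973144531), (124.86206817626953, 159.1341552734375), 87.83607482910156) [-4.28424588 -7.2866657 ]
```

View pics/d.png

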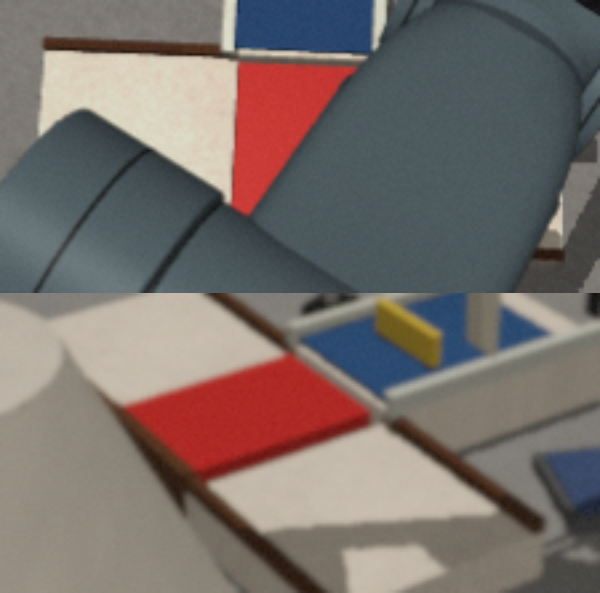

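The red book appears to have dropped, with only a short side face visible at lower (285,445), but the arm hides the top view. I clear the arm and measure.

```bash
python3 - <<'E'
from go import *
robot.move_j([1.005,0.259,1.535,0,1.348,-0.203])
d=cam("top"); r=rect(d,"red",50); print(r,(np.array(r[0])-O)@np.c_[X,Y],st())
y=rect(d,"yellow",89); print((np.array(y[0])-O)@np.c_[X,Y])
a=cv2.resize(d["img"][185:295,225:450],(800,391)); d=cam("side")
s=cv2.resize(d["img"][235:287,290:390],(800,416))
for q in ((80,-57.5,50),(-80,-57.5,50),(80,-61,39),(-80,-61,39),(80,57.5,50)):
    p=(proj(d,W(*q))[0]-[290,235])*8; print(q,p)
cv2.imwrite("pics/e.png",cv2.resize(np.vstack([a,s]),(580,585)))
E
```

```text
((473.2306823730469, -27.941509246826172), (114.84700012207031, 160.846923828125), 87.84732055664062) [-3.30989207  0.50296021] (array([-301.7,  531. ]), np.float64(218.3), 17.8, array([ 0.3,  0.8, -0.4]))
[151.1971904   -1.19520332]
(80, -57.5, 50) [675.49301069 152.91720894]
(-80, -57.5, 50) [205.67245093 310.72991614]
(80, -61, 39) [681.49146726 190.27107599]
(-80, -61, 39) [213.04114343 349.86519719]
(80, 57.5, 50) [460.21592831  -2.28885857]
```

View pics/e.png

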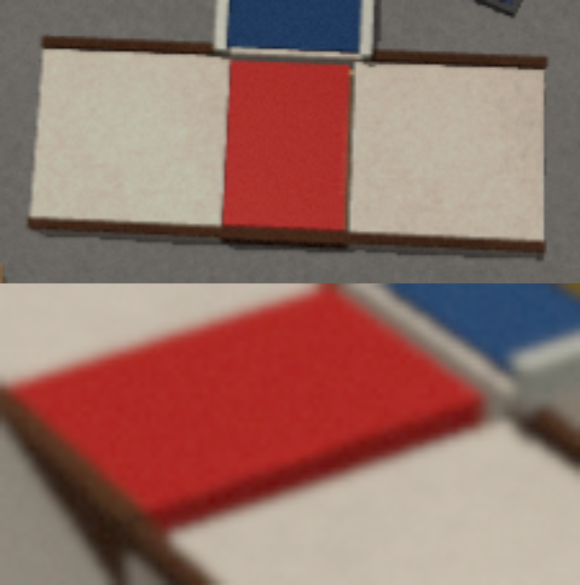

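The red book is seated and centred (offset −3.3, 0.5 mm, width 114.8 at the packed height). Now the cover.

```bash
python3 - <<'E'
from go import *
ops=[]
for y in (th,th+np.pi,th-np.pi):
    a=robot.inverse_kinematics(W(185,0,160),[np.pi,0,y]); b=robot.inverse_kinematics(W(-17,0,66),[np.pi,0,y])
    if a is not None and b is not None: ops.append((max(abs(a[5]),abs(b[5])),y))
y=min(ops)[1]; print(ops)
robot.move_gripper(0.0)
robot.move_ptp(W(185,0,170),[np.pi,0,y]); 
print(robot.move_linear(W(185,0,67),speed=120,f_stop=8),st())
print(robot.move_linear(W(0,0,67),speed=70,f_stop=15),st())
print(robot.move_linear(W(-30,0,67),speed=20,f_stop=12),st())
E
```

```text
[(np.float64(1.388014034067309), -0.039486236808632925), (np.float64(1.8350156280348273), 3.1021064167811603), (np.float64(1.8350156280348278), -3.181078890398426)]
False (array([ 1.857e+02, -1.000e-01]), np.float64(67.9), 22.8, array([-0.2,  0.7,  0.3]))
False (array([ 0.2, -0.2]), np.float64(67.0), 25.6, array([ 1.8, -0.2,  0.6]))
True (array([-16.5,  -0.2]), np.float64(67.2), 26.6, array([0.5, 0.4, 0.2]))
```

```bash
python3 - <<'E'
from go import *
print(robot.move_linear(W(-22,0,67),speed=15,f_stop=12),st())
robot.move_linear(W(5,0,67),speed=80); robot.move_linear(W(5,0,170),speed=200)
robot.move_j([1.005,0.259,1.535,0,1.348,-0.203])
d=cam("top"); cv2.imwrite("pics/f.png",d["img"])
for k,z in(("yellow",89),("blue",59)):
    r=rect(d,k,z); print(k,(np.array(r[0])-O)@np.c_[X,Y],r[1])
print(st())
E
```

```text
True (array([-16.4,  -0.2]), np.float64(67.2), 26.9, array([1.2, 0. , 0.5]))
yellow [-31.27853256  -0.56539044] (76.49089813232422, 11.4284086227417)
blue [-2.68737246 -0.88919598] (128.63172912597656, 180.80474853515625)
(array([-301.6,  530.8]), np.float64(218.3), 30.2, array([0.1, 0.2, 0.4]))
```

View pics/f.png

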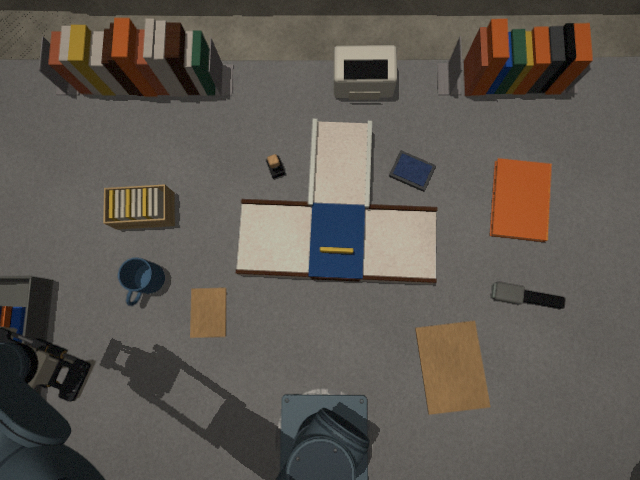

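The cover is home against its stop (handle at (337,251), box x ≈ −31 against −30 nominal), and every bystander is where it was.

```bash
python3 -c "
from bench import robot
print(robot.hand_in())"
```

```text
the job is handed in; nothing more can be done
None
```

The job is handed in, though the call returned no verdict: the separator and red book lie flat on the green book, the cover is home against its stop, and nothing else on the desk moved; it took about 30 s of the 59 s allowed.

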